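# Close and lock the parts canister

## Robot

A 6-joint arm with a two-finger parallel gripper is mounted at the origin on the work surface. World frame = base frame: x ahead of the robot, y to its left, z up, the work surface at z = 0. Lengths are in mm, angles in rad, forces in N, time in s.
With the tool pointing down it reaches from about 275 to 825 mm from the base axis. Payload 5.2 kg.
Tool frame: the origin (TCP) lies at the very end of the fingers, on their centre line; the grasp point (between the pads) lies 19 mm behind it; z points along the fingers, y is the line along which they close (so a half turn about z gives the same grasp; the last joint's range is limited). The gripper opens to 93 mm and grips with 3 to 60 N. Pads are 15 mm wide; open, the fingers measure 128 mm over their backs; the gripper's body (75 mm by 188 mm) begins 65 mm behind the grasp point.
Start: joints at [-1.533, 0.259, 1.535, -0, 1.348, -0.203], TCP at [131.185, -534.13, 186.153] pointing down, gripper open.
Joint ranges: [-3.14, 3.14], [-0.91, 2.08], [0.19, 2.58], [-1.22, 4.36], [0.22, 2.71], [-3.12, 3.12]. Speed limits (rad/s): [2.57, 2.57, 3.14, 3.14, 3.14, 3.14].

## Interface

Orientations are given as [roll, pitch, yaw] about the fixed x, y, z axes, in that order (R = Rz(yaw) Ry(pitch) Rx(roll)).
In Python, from bench import robot gives the robot as it stands. The module is installed in compiled form; this text tells all that it offers. Calls block until the motion is done:
- robot.move_ptp(position, orientation): joint-space move of the TCP to a pose.
- robot.move_linear(position, ori=None, speed=150, f_stop=None): straight line of the TCP; ori=None keeps the orientation; speed is the mean speed in mm/s. With f_stop (N) it stops when the force on the tool has changed by that much, and returns True; else False.
- robot.move_j(angles): joint-space move.
- robot.move_gripper(opening): opening from 0.0 (shut) to 1.0 (fully open); the grip force is fixed at half the most; returns when the fingers have stopped.
- robot.sleep(seconds).
- robot.inverse_kinematics(position, orientation): joint angles nearest the present ones, or None.
- robot.get_image(name): name is "scene" or "top" or "wrist"; returns a dict with "img" (480x640x3 uint8, blue, green, red), "fovy" (degrees; the focal length in pixels is half the picture's height over the tangent of half this angle, whatever the lens; pixels are square), "cx", "cy" (the principal point, pixels), "eye" and "orientation" of the camera in the world. Camera axes: x right, y down, z forward; pixel columns grow to the right and rows downward; lengths in mm; the calibration is good to about 2 mm. The wrist camera is an equidistant fisheye: a pixel r from the principal point sees the ray r / f radians off the axis. A picture is of the moment at which its call begins. There is no depth.
A pose or a line that the arm cannot do raises robot.MotionError and nothing moves.
- robot.hand_in(): hands the job in; it is judged then, once.
Readings, each from a call of its own:
- robot.current_t(): time.
- robot.current_qpos(): joint angles.
- robot.current_joint_vel(): joint speeds.
- robot.current_joint_efforts(): joint torques, N m.
- robot.current_tcp_pos(): TCP position.
- robot.current_eef_rot(): TCP orientation.
- robot.current_contact_force(): force on the tool from outside, world axes, zero at the start.
- robot.current_ft_torque(): the same for the moment, N m.
- robot.current_gripper_width(): opening from 0.0 (shut) to 1.0 (fully open).
- robot.current_finger_force(): force on a finger pad.
Only numpy, scipy, OpenCV 4.12 (cv2) and the standard library are available. Lean on these libraries where they do the work, as an engineer would, in place of code of your own. Each camera call takes 0.05 s, during which the arm holds its last target. There are 200 camera calls.

## Task

Close the parts canister on the packing bench: set the blue lid on its mouth, rubber rim down, with the lid's two ears down between the pairs of black guides so that it sits flat and fully home. Then turn the captive lock collar clockwise by its upright orange knob until its pointer stands on the green mark (not short of it and not past it), and let go. Leave the three loose fittings where they are.

Things in the scene. Friction and masses are not known exactly. Their poses are not given: they have to be found in the camera images.
- canister: white round canister, 96 mm across, screwed to the bench on a dark round base plate; it does not move. Origin: centre of its underside on the bench, z up. Its top is a flat aluminium ledge (radius 40 to 59 mm) at height 80 mm round an open mouth 80 mm across. A grey index plate (top 64 mm high, out to radius 122 mm) sticks out on the +x side under the collar's lever.
- mouth (a point): centre of the canister's mouth at ledge height, 80 mm above the bench; axes as the canister's. On the ledge stand two pairs of black guides, 6 mm high, one pair at the canister's +y side and one at -y, about 50 mm from the centre; the gap in each pair is 34 mm along x and takes one lid ear. Lid fully home: lid origin 8 mm below this point, lid y along canister y.
- lock_mark (a point): point on the green radial mark (16 mm wide) painted on the index plate: the locked position. 115 mm from the canister's axis, 65 mm above the bench, at -30 degrees from the canister's +x axis. The lever's orange pointer lies over it when locked. The narrower white mark on the plate is fully open.
- collar (a joint): angle of the lock collar, rad: 0 fully open, growing clockwise seen from above, 1.344 on the green mark, stop at 1.75. Friction holds it (3 N at the knob). Dark ring round the mouth, radius 61 to 71 mm, top 93 mm above the bench; two orange lugs reach in to radius 48 mm at height 88 to 93 mm: on the mark they stand 2 mm over the lid's ears, open they are clear of them.
- collar_knob (a point): centre of the top of the collar's upright orange round knob: 22 mm diameter, top 135 mm above the bench, free to grip down to 95 mm above the bench, 97 mm from the canister's axis; moves with the collar. An orange pointer sticks out beyond it at its foot, to radius 118 mm.
- lid: loose blue lid, about 0.2 kg, lying rim down on the bench. Origin: centre of the rim's underside. Black rubber rim, 74 mm diameter, z 0 to 8 mm, goes into the mouth. Blue disc, 90 mm, z 8 to 14 mm, with two ears 24 mm wide along +y and -y to 56 mm from the centre. Grip rib on top: 22 mm thick (x), 70 mm long (y), z 14 to 54 mm. Fits either way round (half turn).
- elbow: loose steel pipe elbow, about 80 mm, 40 mm high, a bystander; origin under it
- tee: loose brass pipe tee, 80 mm long, 38 mm high, a bystander; origin under the crossing
- sleeve: loose steel sleeve, 64 mm diameter, 35 mm high, a bystander; origin at the centre of its underside
Things that resemble listed ones, but are neither listed nor needed, are in the scene too. Several things have the shape of the lid; the one meant has the colours described above.

How it is judged (in metres and radians):
On the way:
1. the lid lies fully home on the canister, rim down, while the collar is still open (z of lid in the frame of mouth between -0.011 and -0.0055 m and horizontal distance between lid and mouth below 0.006 m and angle between lid's own z axis and vertical below 0.06 rad and angle between the y axis of lid and the y axis of canister, either way round below 0.2 rad and value of joint collar below 0.75 rad), for 0.2 s.
At the end, for the whole second after the job is handed in: the lid lies rim down and fully home on the canister (origin 5.5 to 11 mm below the ledge, within 6 mm of the mouth's centre, level within 0.06 rad, its ears along the canister's y within 0.2 rad), the collar is within 0.09 rad of the green mark (1.344 rad), and both are at rest (z of lid in the frame of mouth between -0.011 and -0.0055 m and horizontal distance between lid and mouth below 0.006 m and angle between lid's own z axis and vertical below 0.06 rad and angle between the y axis of lid and the y axis of canister, either way round below 0.2 rad and value of joint collar between 1.254 and 1.434 rad and velocity of joint collar between -0.05 and 0.05 rad/s and linear speed of lid below 0.02 m/s); the robot touches nothing.
It fails at once if a loose bystander fitting is moved by more than 30 mm (distance of any of elbow, tee, sleeve from where it was at the start of the episode above 0.03 m).
It also fails if it takes over 59 s, if anything falls off the work surface, if the arm or the gripper's body presses on something with over 40 N, if the wrist force passes 120 N, or if a joint passes its speed limit or range.

## Working session

There is one attempt and no reset: what is moved stays moved. The work goes in short steps, each a Python script; the robot and the scene stay as the last script left them, time stands still between calls to the robot, and variables do not carry over. Pictures are saved under pics/ and viewed, at most 10 in all, crops included, and the job is handed in when it is done.

```bash
mkdir -p pics
cat > h.py <<'E'
import numpy as np, cv2, json
from bench import robot
from scipy.spatial.transform import Rotation as R
def cam(d):
    f=d["img"].shape[0]/2/np.tan(np.radians(d["fovy"])/2)
    o=np.array(d["orientation"],float)
    M=R.from_euler('xyz',o).as_matrix() if o.size==3 else o.reshape(3,3)
    return f,M,np.array(d["eye"],float)
def pix2z(d,u,v,z,fish=False):
    f,M,e=cam(d); a=np.array([u-d["cx"],v-d["cy"]])/f
    if fish:
        r=np.hypot(*a); ray=np.r_[a/r*np.sin(r),np.cos(r)] if r>1e-9 else np.array([0,0,1.])
    else: ray=np.r_[a,1]
    w=M@ray; return e+w*(z-e[2])/w[2]
def proj(d,p,fish=False):
    f,M,e=cam(d); c=M.T@(np.array(p,float)-e)
    if fish:
        r=np.arctan2(np.hypot(c[0],c[1]),c[2]); k=c[:2]/np.hypot(c[0],c[1])*r
    else: k=c[:2]/c[2]
    return k*f+[d["cx"],d["cy"]]
E
python3 - <<'E'
from h import *
import pickle
ds={}
for n in("scene","top","wrist"):
    d=robot.get_image(n); ds[n]=d; cv2.imwrite(f"pics/{n}0.png",d["img"])
    print(n,{k:d[k] for k in d if k!="img"})
pickle.dump(ds,open("d0.pkl","wb")); print(robot.current_eef_rot(),robot.current_t())
E
```

```text
scene {'fovy': 56.256016250894284, 'cx': 318.0882774751686, 'cy': 227.05317674288284, 'eye': array([1187.17246023, -447.45842441,  650.92693105]), 'orientation': array([-2.16308952, -0.01551441,  0.976958  ])}
top {'fovy': 46.96986512920743, 'cx': 320.3794592046934, 'cy': 240.30157653126386, 'eye': array([ 313.21625542,  -12.73570462, 1143.60983355]), 'orientation': array([-2.94015186,  0.00573325, -1.56647335])}
wrist {'fovy': 65.70646984690485, 'cx': 319.55261110396134, 'cy': 238.94536744743638, 'eye': array([ 201.02727349, -516.0688713 ,  382.92652889]), 'orientation': array([ 2.87967655e+00,  1.27166097e-03, -1.32973047e+00])}
[-3.14017686e+00 -2.97774725e-04  2.40795113e-01] 0.15
```

View pics/top0.png

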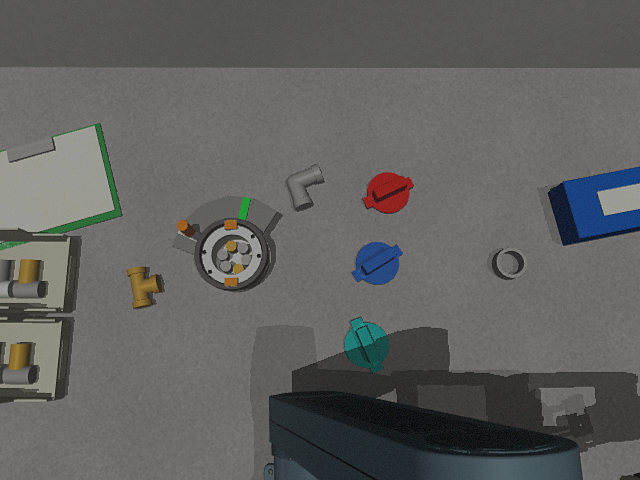

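View pics/scene0.png

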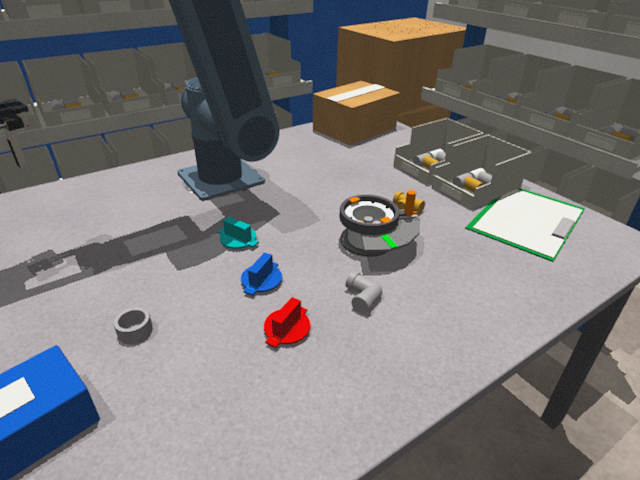

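Blue lids are at top-image pixels red (388,193), blue (377,263), teal (366,343); only the one at (377,263) is blue as described. Canister at (232,255), knob (185,227), green mark (244,208), elbow (303,187), tee (143,286), sleeve (508,263). I'll get close wrist views of the lid and the canister.

Run:
```python
from h import *
import pickle
ds=pickle.load(open("d0.pkl","rb")); t=ds["top"]; s=ds["scene"]
L=pix2z(t,377,263,14); C=pix2z(t,232,255,93); K=pix2z(t,185,225,135); G=pix2z(t,244,208,65)
print("L",L,"C",C,"K",K,"G",G, "L scene",pix2z(s,261,275,14),"C",pix2z(s,370,213,93),"K",pix2z(s,411,193,135))
for n,u,v,z in(("elbow",303,187,20),("tee",143,286,20),("sleeve",508,263,35)): print(n,pix2z(t,u,v,z))
print(np.hypot(*(K-C)[:2]),np.hypot(*(G-C)[:2]))
print("cam off",(np.array(s["eye"])*0+ds["wrist"]["eye"])-robot.current_tcp_pos())
yaw=robot.current_eef_rot()[2]
# camera offset in yaw frame
off=R.from_euler('z',-yaw).apply(ds["wrist"]["eye"]-np.array(robot.current_tcp_pos())); print(off)
```

```text
L [ 496.31234932 -122.60179427   14.        ] C [498.20618636 164.89707529  93.        ] K [547.67436716 248.17831317 135.        ] G [599.52429993 148.8854635   65.        ] L scene [ 496.27712525 -119.73529771   14.        ] C [521.58343841 159.10641635  93.        ] K [555.31479228 250.62794705 135.        ]
elbow [657.76748681  32.01259057  20.        ]
tee [446.09472383 357.12012467  20.        ]
sleeve [ 493.80983403 -386.00108357   35.        ]
96.86519238353615 102.57549341611687
cam off [ 69.86298465  17.58048207 197.42314247]
[ 72.0398477    0.4126952  197.42314247]
```

Run:
```python
from h import *
import pickle
out={}
for n,p in(("lid",[440,-121,220]),("can",[440,168,300])):
    robot.move_ptp(p,[np.pi,0,0]); robot.sleep(0.3)
    d=robot.get_image("wrist"); out[n]=d; cv2.imwrite(f"pics/w_{n}.png",d["img"]); print(d["eye"],robot.current_tcp_pos(),robot.current_t())
out["top2"]=robot.get_image("top"); pickle.dump(out,open("d1.pkl","wb"))
```

```text
[ 511.88162649 -120.84576048  417.37633589] [ 439.9444038  -121.36725874  219.92824459] 2.375
[512.25241734 167.77412484 497.181444  ] [440.20573679 167.30536188 299.81779354] 3.875
```

View pics/w_lid.png

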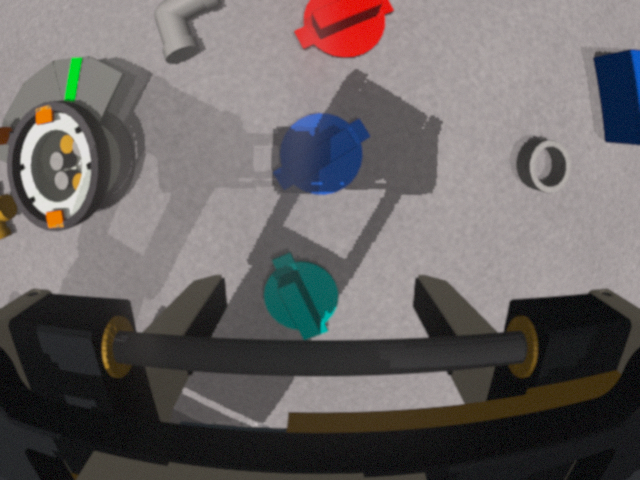

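View pics/w_can.png

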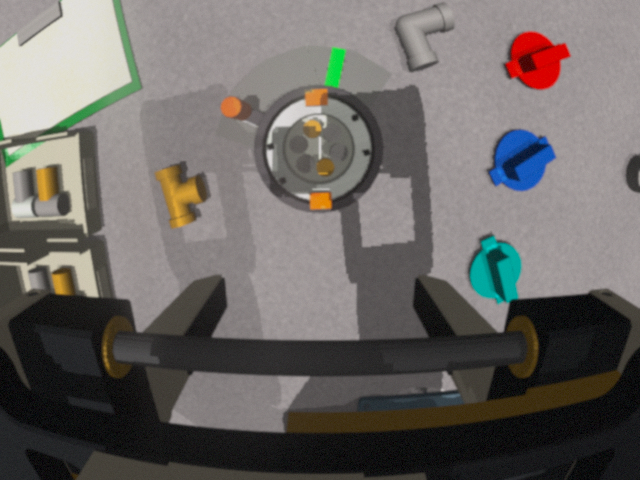

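Lid view: the blue lid is half in shadow at (320,153), ears at about (285,180) and (357,130). Canister view: centre (319,149), lugs (316,98) and (320,201), knob (235,107), green mark (335,67); the lid is clear of shadow at (522,160). I'll fit the lid and canister poses jointly over the cameras.

```bash
cat > fit.py <<'E'
from h import *
import pickle
from scipy.optimize import least_squares, minimize
ds=pickle.load(open("d0.pkl","rb")); d1=pickle.load(open("d1.pkl","rb"))
V=[(ds["top"],0),(ds["scene"],0),(d1["can"],1)]
names=["top","scene","wcan"]
def hsv(d): return cv2.cvtColor(d["img"],cv2.COLOR_BGR2HSV)
def box(x,y,z): return np.array([[a,b,c] for a in x for b in y for c in z],float)
th=np.linspace(0,2*np.pi,40)
def cyl(r,z): return np.array([[r*np.cos(t),r*np.sin(t),c] for t in th for c in z])
parts=[cyl(45,(8,14)),box((-12,12),(-56,56),(8,14)),box((-11,11),(-35,35),(14,54))]
def near(m,c,r):
    k=np.zeros_like(m); cv2.circle(k,tuple(int(round(v)) for v in c),int(r),255,-1); return m&k
def render(d,f,x,y,yaw,S=4):
    im=np.zeros((480*S,640*S),np.uint8)
    for P in parts:
        W=R.from_euler('z',yaw).apply(P)+[x,y,0]
        q=np.array([proj(d,w,f) for w in W])
        cv2.fillConvexPoly(im,cv2.convexHull(np.round(q*S+S/2).astype(np.int32)),255)
    return cv2.resize(im,(640,480),interpolation=cv2.INTER_AREA)/255.
def masklid(d,f):
    m=cv2.inRange(hsv(d),(105,120,40),(125,255,255))
    return near(m,proj(d,[496,-122,25],f),60)/255.
def fitlid(views,x0=(496,-122,-.55)):
    ms=[masklid(d,f) for d,f in views]
    def cost(p): return sum(np.abs(render(d,f,*(np.array(p)*[1,1,.02]))-m).sum()/m.sum() for (d,f),m in zip(views,ms))
    best=None
    for y in (x0[2],x0[2]+.3,x0[2]-.3):
        s=minimize(cost,[x0[0],x0[1],y/.02],method="Nelder-Mead",options=dict(initial_simplex=np.array([x0[0],x0[1],y/.02])+np.array([[0,0,0],[6,0,0],[0,6,0],[0,0,6]]),xatol=.05,fatol=1e-4))
        if best is None or s.fun<best.fun: best=s
    return best.x*[1,1,.02],best.fun
def cents(m,n):
    k,_,st,c=cv2.connectedComponentsWithStats(m); i=np.argsort(-st[1:,4])[:n]+1
    return [(c[j].round(1),int(st[j,4])) for j in i]
if __name__=="__main__":
    for n,v in zip(names,V): print(n,fitlid([v]))
    print("all",fitlid(V))
    for n,(d,f) in zip(names,V):
        c=proj(d,[505,165,93],f); h=hsv(d)
        print(n,"orange",cents(near(cv2.inRange(h,(5,180,100),(16,255,255)),c,110),6),"green",cents(near(cv2.inRange(h,(50,150,80),(75,255,255)),c,110),1))
E
python3 fit.py
```

```text
top (array([ 497.98099603, -122.7848366 ,   -0.53599149]), np.float64(0.2238572848494236))
scene (array([ 498.0652807 , -121.22151324,    0.57334503]), np.float64(0.08104692505368395))
wcan (array([ 499.23066474, -122.07863631,    0.56192173]), np.float64(0.058309957434931274))
all (array([ 498.3139197 , -121.93224439,    0.57332203]), np.float64(0.22140855482346117))
top orange [(array([181.9, 225. ]), 91), (array([230.5, 225. ]), 82), (array([230.3, 280.8]), 77)] green [(array([243.9, 208. ]), 174)]
scene orange [(array([409.8, 204.2]), 177), (array([354.2, 200.1]), 22), (array([381.5, 220.5]), 6), (array([410., 190.]), 3), (array([387. , 218.7]), 3), (array([355.5, 197. ]), 2)] green [(array([388.6, 240.4]), 95)]
wcan orange [(array([229.9, 107.2]), 198), (array([316.2,  96.6]), 161), (array([319.1, 198.8]), 109), (array([324.,  98.]), 1), (array([323., 101.]), 1), (array([314., 200.]), 1)] green [(array([334.9,  67.1]), 509)]
```

```bash
cat > fitc.py <<'E'
from fit import *
def model(p):
    x,y,yaw,q,rl,rg=p
    a0=np.radians(-30)+1.344-q   # knob angle in canister frame
    P=lambda r,a,z:np.array([x+r*np.cos(yaw+a),y+r*np.sin(yaw+a),z])
    la=np.pi/2+1.344-q
    return P(97,a0,135),P(rl,la+np.pi,93),P(rl,la,93),P(rg,np.radians(-30),64)
obs={0:[(None),(230.5,225),(230.3,280.8),(243.9,208)],1:[None,(381.5,220.5),(354.2,200.1),(388.6,240.4)],2:[(229.9,107.2),(316.2,96.6),(319.1,198.8),(334.9,67.1)]}
def res(p,use=(0,1,2)):
    r=[]
    for i in use:
        d,f=V[i]
        for o,m in zip(obs[i],model(p)):
            if o is not None: r+=list((proj(d,m,f)-o))
    return np.array(r)
if __name__=="__main__":
    for use in((0,1,2),(0,2),(2,)):
        s=least_squares(res,[503,165,.28,0,55,105],args=(use,)); print(use,s.x.round(3),s.fun.round(1))
    s=least_squares(res,[503,165,.28,0,55,105]); p=s.x
    d,f=V[2]; S=3; big=cv2.resize(d["img"],None,fx=S,fy=S,interpolation=cv2.INTER_CUBIC)
    L=fitlid(V)[0]; S2=6
    lidimg=cv2.resize(d["img"][120:200,480:560],None,fx=3.2,fy=3.2,interpolation=cv2.INTER_CUBIC)
    def circ(r,z):
        q=np.array([proj(d,[p[0]+r*np.cos(t),p[1]+r*np.sin(t),z],f) for t in th]); cv2.polylines(big,[np.round(q*S+1).astype(int)],True,(255,0,255),1)
    circ(71,93);circ(40,80)
    k=model(p)[0]
    q=np.array([proj(d,k+[11*np.cos(t),11*np.sin(t),0],f) for t in th]); cv2.polylines(big,[np.round(q*S+1).astype(int)],True,(255,255,0),1)
    for a in (np.radians(-30),np.radians(90),np.radians(-90)):
        e=[proj(d,[p[0]+r*np.cos(p[2]+a),p[1]+r*np.sin(p[2]+a),z],f)*S+1 for r,z in((40,80),(59,80))]
        cv2.line(big,*[tuple(int(v) for v in w) for w in e],(0,255,255),1)
    c=big[40*S:215*S,215*S:390*S]; o=np.zeros((525,785,3),np.uint8); o[:,:525]=c; o[:256,525:781]=lidimg
    cv2.imwrite("pics/fit1.png",o)
E
python3 fitc.py
```

```text
(0, 1, 2) [5.04009e+02 1.69003e+02 3.28000e-01 6.40000e-02 5.52750e+01 9.79190e+01] [-0.5 -0.8 -0.3 -0.4 -0.3 -0.1  3.  -1.6 -0.6 -1.3 -0.5  0.3  0.4 -1.2
  0.1  1.7  1.1  0.4 -0.1 -0. ]
(0, 2) [5.04178e+02 1.69298e+02 3.22000e-01 5.50000e-02 5.57170e+01 9.77680e+01] [-0.8 -1.1 -0.4 -0.2 -0.2 -0.1 -0.1 -1.  -0.4  1.2  1.1  0.7  0.1  0. ]
(2,) [5.04483e+02 1.69485e+02 3.21000e-01 5.20000e-02 5.59650e+01 9.75270e+01] [-0.3 -1.1 -0.7  0.7  1.   0.6 -0.  -0. ]
```

View pics/fit1.png

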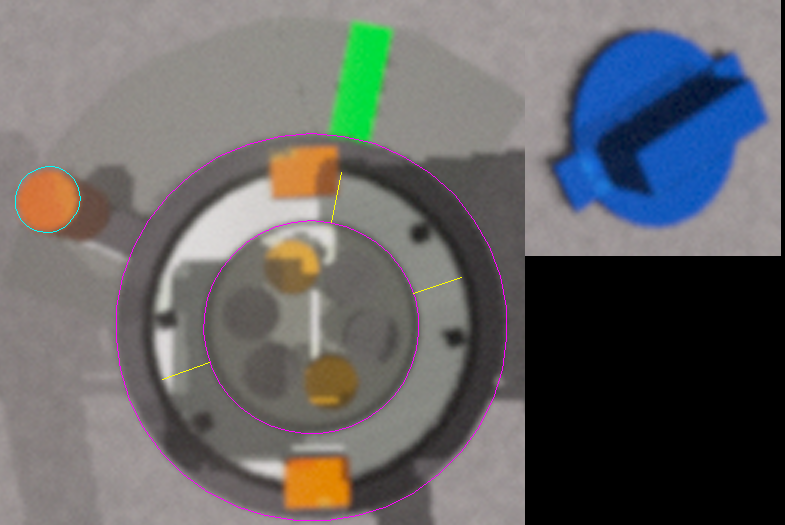

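The enlarged crop confirms the blue lid (blue disc, ears and rib) and the canister model: drawn circles match the collar and mouth, and the guide pairs at crop (420,233)/(455,337) and (166,320)/(203,422) straddle the drawn ear axis. I'll refine the pose from the guides, then pick up the lid.

Run:
```python
from h import *
import pickle
d=pickle.load(open("d1.pkl","rb"))["can"]
g=[pix2z(d,(u+645-1)/3,(v+120-1)/3,84,True)[:2] for u,v in((420,233),(455,337),(166,320),(203,422))]
c=np.mean(g,0); a=(g[2]+g[3]-g[0]-g[1]); b=(g[0]-g[1]+g[2]-g[3])
print(c,"yaw y",np.arctan2(-a[0],a[1]),"yaw x",np.arctan2(b[1],b[0]),"pair sep",np.linalg.norm(a)/2,np.linalg.norm(b)/2)
robot.move_gripper(0.65)
yp=.573-np.pi/2
robot.move_ptp([498.6,-122,110],[np.pi,0,yp])
print(robot.move_linear([498.6,-122,20],speed=80,f_stop=15),robot.current_tcp_pos())
robot.move_gripper(0.0)
print(robot.current_gripper_width()*93,robot.current_finger_force())
robot.move_linear([498.6,-122,170],speed=120)
print(robot.current_gripper_width()*93,robot.current_contact_force(),robot.current_qpos(),robot.current_t())
```

```text
[504.11505852 169.13630845] yaw y 0.3288084226831255 yaw x 0.3314591347477638 pair sep 98.71614418564896 40.63816368814526
False [ 499.06343606 -122.22469385   20.50848244]
20.43320167015783 29.990726709365845
20.45035001267057 [-0.23809448 -0.41281554 -2.22789622] [-4.57557448e-01  2.05352609e-01  1.64752914e+00  9.37367746e-06
  1.29045103e+00  2.11105615e+00] 9.3833
```

Run:
```python
from h import *
C=np.array([504.1,169.1]); o=[np.pi,0,.329-np.pi/2]
robot.move_ptp([*C,190],o)
robot.move_linear([*C,112],speed=80); robot.sleep(.2)
e=C-np.array(robot.current_tcp_pos())[:2]; print("err",e)
hit=robot.move_linear([*(C+e),93],speed=25,f_stop=12)
print(hit,robot.current_tcp_pos(),robot.current_contact_force(),robot.current_ft_torque(),robot.current_t())
d=robot.get_image("scene"); cv2.imwrite("pics/place.png",cv2.resize(d["img"][130:280,270:470],None,fx=3,fy=3,interpolation=cv2.INTER_CUBIC))
```

```text
err [-0.32873024 -0.0862032 ]
False [503.91819639 169.02955028  93.12989742] [-0.6286355  -0.24848506 -2.53586977] [ 0.08243207 -0.06874498 -0.00578486] 12.7417
```

View pics/place.png

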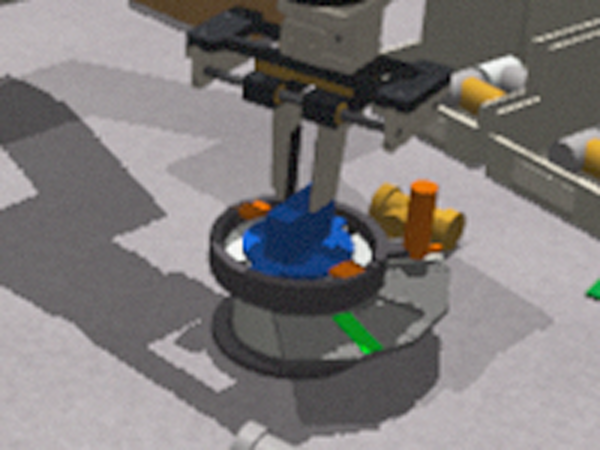

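The lid is inside the collar at crop (300,245), level and with no contact force, so it went in cleanly. Next: release it, rise, and check.

Run:
```python
from h import *
import pickle
robot.move_gripper(0.42); robot.sleep(.2)
p=np.array(robot.current_tcp_pos())
robot.move_linear([p[0],p[1],200],speed=90)
robot.move_ptp([440,168,300],[np.pi,0,0]); robot.sleep(.3)
d=robot.get_image("wrist"); s=robot.get_image("scene"); pickle.dump((d,s),open("d2.pkl","wb")); print(robot.current_t())
S=3; big=cv2.resize(d["img"],None,fx=S,fy=S,interpolation=cv2.INTER_CUBIC)
x,y,yaw=504.1,169.1,.329
def poly(P):
    q=np.array([proj(d,R.from_euler('z',yaw).apply(w)+[x,y,0],True) for w in P]); cv2.polylines(big,[np.round(q*S+1).astype(int)],True,(255,0,255),1)
t=np.linspace(0,2*np.pi,60)
poly([[45*np.cos(a),45*np.sin(a),86] for a in t]); poly([[a,b,126] for a,b in((-11,-35),(11,-35),(11,35),(-11,35))])
poly([[a,b,86] for a,b in((-12,-56),(12,-56),(12,56),(-12,56))])
for q,c in((0,0),(.06,0)):
    a=np.radians(-30)+1.344-q; poly([[97*np.cos(a)+11*np.cos(k),97*np.sin(a)+11*np.sin(k),135] for k in t])
cv2.imwrite("pics/lid2.png",big[40*S:215*S,205*S:390*S])
```

```text
16.4083
```

View pics/lid2.png

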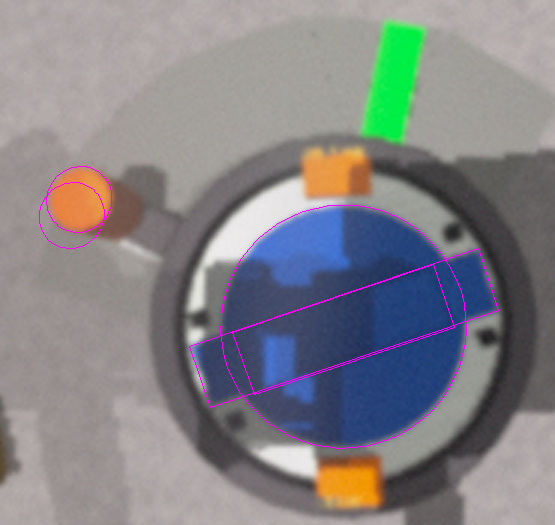

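Lid outline drawn at full-home height matches (disc, ears at crop (205,375) and (480,283), between the guides); the knob at crop (78,199) matches the collar at 0.06 rad. Now turn the collar, gripping tangentially.

Run:
```python
from h import *
C=np.array([504.1,169.1]); yaw=.329
def pose(q,z):
    a=yaw-np.pi/6+1.344-q; return [C[0]+97*np.cos(a),C[1]+97*np.sin(a),z],[np.pi,0,a]
qs=np.linspace(.06,1.344,14)
robot.move_gripper(.6)
robot.move_ptp(*pose(.06,200))
print(robot.move_linear(pose(.06,102)[0],speed=80,f_stop=15),robot.current_tcp_pos())
robot.move_gripper(0); print("w",robot.current_gripper_width()*93,robot.current_contact_force())
m=0
for q in qs[1:]:
    p,o=pose(q,102); robot.move_linear(p,o,speed=40); m=max(m,np.linalg.norm(robot.current_contact_force()))
robot.sleep(.2); t=np.array(robot.current_tcp_pos()); print("end",t,p,"maxF",m,robot.current_t())
robot.move_gripper(.5); robot.sleep(.2)
robot.move_linear([t[0],t[1],200],speed=90)
robot.move_ptp([440,168,300],[np.pi,0,0]); robot.sleep(.3)
d=robot.get_image("wrist"); print(robot.current_t(),robot.current_contact_force())
S=3; big=cv2.resize(d["img"],None,fx=S,fy=S,interpolation=cv2.INTER_CUBIC)
def poly(P):
    q=np.array([proj(d,R.from_euler('z',yaw).apply(w)+[*C,0],True) for w in P]); cv2.polylines(big,[np.round(q*S+1).astype(int)],True,(255,0,255),1)
th=np.linspace(0,2*np.pi,60)
poly([[45*np.cos(a),45*np.sin(a),86] for a in th])
poly([[a,b,86] for a,b in((-12,-56),(12,-56),(12,56),(-12,56))])
a=-np.pi/6; poly([[97*np.cos(a)+11*np.cos(k),97*np.sin(a)+11*np.sin(k),135] for k in th])
cv2.imwrite("pics/lock.png",big[30*S:215*S,205*S:390*S])
```

```text
False [549.49195492 255.21642059 102.67851253]
w 0.6647825176084856 [-0.97162558 -0.19171939  5.21074126]
end [599.88902297 150.44458869 102.78255952] [np.float64(599.269157441119), np.float64(150.34282878610105), 102] maxF 6.272512196415491 25.5167
28.9833 [-0.19271208  0.14892643  0.54799688]
```

View pics/lock.png

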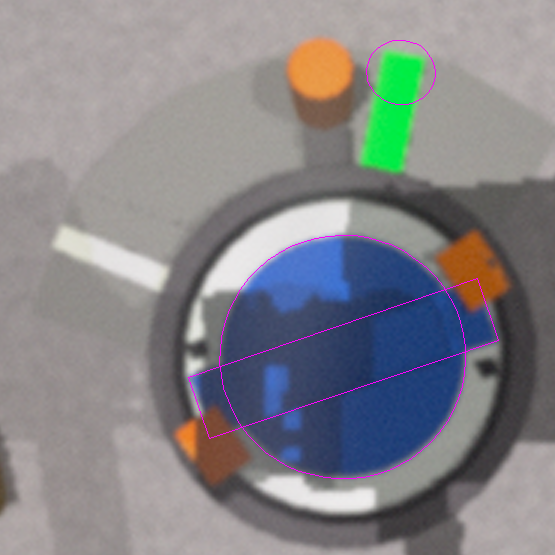

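The lid is still home, but the collar is short: knob top at crop (321,69) against target (400,72). The gripper shut to 0.7 mm, so it missed or lost the knob. I'll triangulate the knob now, and re-check its old position.

Run:
```python
from h import *
import pickle
C=np.array([504.1,169.1])
def show(n,k): 
    v=k[:2]-C; print(n,k.round(1),"r",np.hypot(*v).round(1),"q",(.329-np.pi/6+1.344-np.arctan2(v[1],v[0])).round(3))
d=pickle.load(open("d2.pkl","rb"))[0]
for z in(95,115,135): show("old",pix2z(d,(78+615-1)/3,(199+120-1)/3,z,True))
d=robot.get_image("wrist"); s=robot.get_image("scene")
for z in(95,135): show("new",pix2z(d,(321+615-1)/3,(69+90-1)/3,z,True))
pickle.dump((d,s),open("d3.pkl","wb"))
k=pix2z(d,(321+615-1)/3,(69+90-1)/3,135,True); c=proj(s,k).astype(int); print("scene knob px",c, robot.current_gripper_width()*93)
w=s["img"][c[1]-50:c[1]+80,c[0]-100:c[0]+80].copy()
cv2.imwrite("pics/knobscene.png",cv2.resize(w,None,fx=4,fy=4,interpolation=cv2.INTER_CUBIC))
```

```text
old [553.1 264.8  95. ] r 107.5 q 0.052
old [551.  260.1 115. ] r 102.4 q 0.055
old [549.  255.3 135. ] r 97.2 q 0.059
new [609.8 176.7  95. ] r 106.0 q 1.078
new [600.1 175.9 135. ] r 96.3 q 1.079
scene knob px [400 210] 46.33357679377643
```

View pics/knobscene.png

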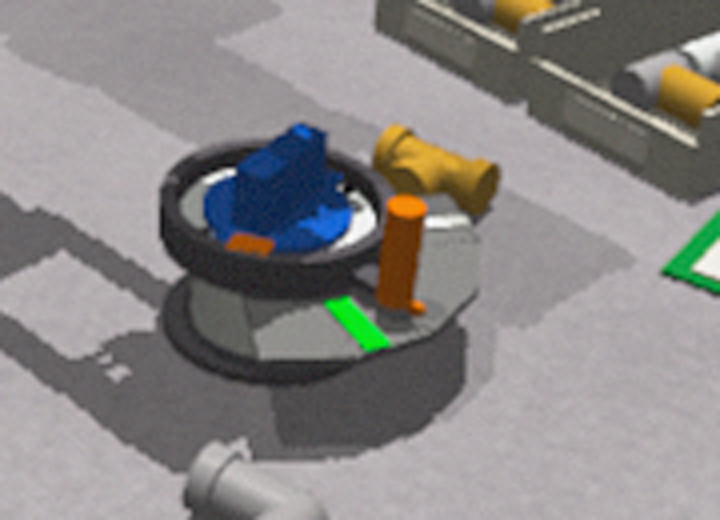

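The knob measures right (r 96–97 mm, q = 1.079), so only the grip is unexplained. I'll re-grip in small closing steps with readings before moving it.

Run:
```python
from h import *
import pickle
C=np.array([504.1,169.1]); yaw=.329
def pose(q,z,r=96.7):
    a=yaw-np.pi/6+1.344-q; return [C[0]+r*np.cos(a),C[1]+r*np.sin(a),z],[np.pi,0,a]
robot.move_gripper(.55)
robot.move_ptp(*pose(1.079,160))
print(robot.move_linear(pose(1.079,102)[0],speed=80,f_stop=15),robot.current_tcp_pos(),robot.current_eef_rot(),pose(1.079,102))
for w in(.35,.28,.24,.2,.15):
    robot.move_gripper(w); print(w,robot.current_gripper_width()*93,robot.current_finger_force(),np.round(robot.current_contact_force(),2))
d=robot.get_image("wrist"); s=robot.get_image("scene"); pickle.dump((d,s),open("d4.pkl","wb")); print(robot.current_t())
c=proj(s,pose(1.079,135)[0]).astype(int)
a=cv2.resize(s["img"][c[1]-50:c[1]+50,c[0]-60:c[0]+60],(480,400),interpolation=cv2.INTER_CUBIC)
b=cv2.resize(d["img"][150:400,180:460],(300,268)); o=np.zeros((400,780,3),np.uint8); o[:,:480]=a; o[:268,480:]=b
cv2.imwrite("pics/grip.png",o)
```

```text
False [600.99020404 175.93668364 102.46720826] [-3.14156217e+00 -8.85793940e-04  7.03713486e-02] ([np.float64(600.560460289651), np.float64(175.9021761744792), 102], [3.141592653589793, 0, 0.07040122440170138])
0.35 32.955551934780544 0.0 [0.94 0.76 0.2 ]
0.28 26.143813421924513 0.0 [-0.08  0.36  0.69]
0.24 22.544583763567896 0.1295267790555954 [-0.5  -0.18 -0.24]
0.2 18.592585137698627 2.6849454478360713 [-2.05  1.37  3.66]
0.15 14.182223012969954 2.612873800098896 [-1.06 -0.36  5.07]
33.2
```

View pics/grip.png

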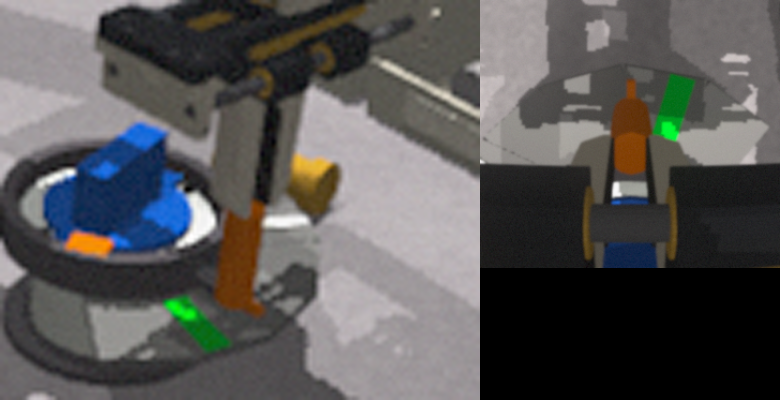

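The picture shows the finger tips only just reaching the knob's top (crop (235,215)) with nearly all of the knob visible below them. The grip is too shallow and rides off the top edge, which explains the upward force. I'll open and go lower, guarded by force, then grip.

Run:
```python
from h import *
p=np.array(robot.current_tcp_pos())
robot.move_gripper(.5); robot.sleep(.2)
print(robot.move_linear([600.4,175.9,84],speed=40,f_stop=10),robot.current_tcp_pos(),np.round(robot.current_contact_force(),1))
for w in(.28,.2,.1):
    robot.move_gripper(w); print(w,robot.current_gripper_width()*93,robot.current_finger_force(),np.round(robot.current_contact_force(),2))
s=robot.get_image("scene"); cv2.imwrite("pics/grip2.png",s["img"]); print(robot.current_t())
```

```text
True [599.8979215  177.06966983 102.31103359] [-3.1  0.5  7.5]
0.28 25.907223057189984 2.7355031110346317 [ 0.48 -2.09  5.33]
0.2 18.83488726833449 2.849408872425556 [ 1.35 -2.7   5.64]
0.1 9.685895524179958 3.3724007958426228 [-0.15 -1.84  6.6 ]
35.775
```

Run:
```python
from h import *
import pickle
d3,s3=pickle.load(open("d3.pkl","rb")); d4,s4=pickle.load(open("d4.pkl","rb")); g=cv2.imread("pics/grip2.png")
print("knob top/95/70",[proj(s3,[600.1,176,z]).round(1) for z in(135,95,70)],"TCP",proj(s3,[601,176,102.5]).round(1))
for sx in(-7.5,7.5):
    for y in(-25,-7,7,25): print("tip",sx,y,proj(s3,[601+sx,176+y,102.5]).round(0))
for n,im in(("s3",s3["img"]),("s4",s4["img"]),("g2",g)):
    h=cv2.cvtColor(im,cv2.COLOR_BGR2HSV)
    m=cv2.inRange(h,(4,150,50),(16,255,255))[195:250,380:425]
    print(n,[(r+195,int(np.flatnonzero(m[r])[0]+380),int(np.flatnonzero(m[r])[-1]+380)) for r in range(0,55,3) if m[r].any()])
# wrist: orange rows
for n,d in (("w4",d4),):
    h=cv2.cvtColor(d["img"],cv2.COLOR_BGR2HSV); m=cv2.inRange(h,(4,150,40),(16,255,255))[200:340,260:380]
    print([(r+200,int(np.flatnonzero(m[r])[0]+260),int(np.flatnonzero(m[r])[-1]+260)) for r in range(0,140,5) if m[r].any()])
    for z in(135,95): print(z,[proj(d,[600.1+dx,176+dy,z],True).round(0) for dx,dy in((11,0),(-11,0),(0,11),(0,-11))])
    print("tcp",proj(d,[601,176,102.5],True))
print(robot.current_tcp_pos(),robot.current_eef_rot())
```

```text
knob top/95/70 [array([400.4, 210.6]), array([398.3, 225.8]), array([397., 235.])] TCP [399.  223.2]
tip -7.5 -25 [388. 225.]
tip -7.5 -7 [394. 223.]
tip -7.5 7 [399. 221.]
tip -7.5 25 [405. 218.]
tip 7.5 -25 [393. 228.]
tip 7.5 -7 [399. 226.]
tip 7.5 7 [404. 224.]
tip 7.5 25 [410. 221.]
s3 [(210, 397, 405), (213, 397, 405), (216, 396, 404), (219, 396, 404), (222, 395, 404), (225, 395, 403), (228, 395, 403), (231, 395, 402), (234, 394, 402), (237, 402, 405)]
s4 [(210, 403, 405), (213, 397, 405), (216, 396, 404), (219, 396, 404), (222, 395, 403), (225, 395, 403), (228, 395, 403), (231, 394, 402), (234, 394, 402), (237, 401, 405)]
g2 [(213, 397, 405), (216, 396, 404), (219, 396, 404), (222, 395, 404), (225, 395, 403), (228, 394, 403), (231, 394, 402), (234, 394, 402), (237, 402, 405)]
[(225, 317, 323), (230, 317, 324), (235, 317, 324), (240, 317, 325), (245, 310, 331), (250, 306, 335), (255, 305, 336), (260, 304, 337), (265, 304, 338), (270, 303, 339), (275, 303, 338), (280, 305, 335), (285, 304, 335), (290, 305, 335), (295, 305, 334), (300, 305, 335), (305, 305, 334), (310, 311, 330)]
135 [array([322., 275.]), array([319., 316.]), array([297., 294.]), array([343., 297.])]
95 [array([321., 250.]), array([319., 286.]), array([301., 267.]), array([339., 270.])]
tcp [320.10384992 271.3323862 ]
[601.14216945 176.50997153 102.78090444] [-3.14098668e+00 -2.39324363e-03  7.05418103e-02]
```

Everything fits one cause: the tips really end about 30 mm above the height I assumed at the knob. They pressed on its top, then dragged it by friction while opening and closing. So lift, open, come down lower around it, and move only if the grip width reads about 21 mm.

```bash
cat > turn.py <<'E'
from h import *
C=np.array([504.1,169.1]); yaw=.329
def pose(q,z,r=96.7):
    a=yaw-np.pi/6+1.344-q; return [C[0]+r*np.cos(a),C[1]+r*np.sin(a),z],[np.pi,0,a]
E
python3 - <<'E'
from turn import *
robot.move_linear(pose(1.079,122)[0],speed=80); robot.move_gripper(.55); robot.sleep(.1)
print(robot.current_contact_force().round(1) if hasattr(robot.current_contact_force(),'round') else robot.current_contact_force())
hit=robot.move_linear(pose(1.079,84)[0],speed=60,f_stop=15)
print(hit,robot.current_tcp_pos(),np.round(robot.current_contact_force(),1))
if not hit:
    robot.move_gripper(.0); w=robot.current_gripper_width()*93
    print("w",w,robot.current_finger_force(),np.round(robot.current_contact_force(),1))
print(robot.current_t())
E
```

```text
[ 0.4 -0.4 -0.3]
False [600.75714795 175.94054933  84.09236323] [ 0.2 -1.  -0.3]
w 20.851898563550588 30.000716149806976 [ 0.4 -1.4  0.9]
38.5
```

Run:
```python
from turn import *
for q in(1.17,1.26,1.344): robot.move_linear(pose(q,84)[0],pose(q,84)[1],speed=40)
robot.sleep(.2); t=np.array(robot.current_tcp_pos()); print(t,pose(1.344,84)[0],"w",robot.current_gripper_width()*93,np.round(robot.current_contact_force(),1))
robot.move_gripper(.5); robot.sleep(.2)
robot.move_linear([t[0],t[1],200],speed=120)
robot.move_ptp([440,168,300],[np.pi,0,0]); robot.sleep(.3)
d=robot.get_image("wrist"); s=robot.get_image("scene"); print(robot.current_t())
for n,im,f in(("w",d,True),("s",s,False)):
    k=[*pose(1.344,135)[0]]; c=proj(im,k,f); h=cv2.cvtColor(im["img"],cv2.COLOR_BGR2HSV)
    m=cv2.inRange(h,(4,150,150 if f else 50),(16,255,255)); z=np.zeros_like(m); cv2.circle(z,tuple(int(v) for v in c),20,255,-1); m&=z
    n_,_,st,ce=cv2.connectedComponentsWithStats(m); i=1+np.argmax(st[1:,4]); print(n,"pred",c,"obs",ce[i],st[i])
    if f:
        p=pix2z(im,*ce[i],135,True)[:2]-C; print("r",np.hypot(*p),"q",yaw-np.pi/6+1.344-np.arctan2(p[1],p[0]))
    g=cv2.inRange(h,(50,150,60),(75,255,255)); z[:]=0; cv2.circle(z,tuple(int(v) for v in c),60,255,-1); g&=z
    print("green",cv2.connectedComponentsWithStats(g)[2][1:])
# lid outline check in the wrist image: blue mask vs model at home
m=cv2.inRange(cv2.cvtColor(d["img"],cv2.COLOR_BGR2HSV),(105,100,30),(125,255,255)); c=proj(d,[*C,86],True)
z=np.zeros_like(m); cv2.circle(z,tuple(int(v) for v in c),55,255,-1); mm=cv2.moments(m&z,True); print("lid centroid",mm["m10"]/mm["m00"],mm["m01"]/mm["m00"],"pred",c,"area",mm["m00"])
import pickle; o=pickle.load(open("d2.pkl","rb"))[0]; m=cv2.inRange(cv2.cvtColor(o["img"],cv2.COLOR_BGR2HSV),(105,100,30),(125,255,255)); mm=cv2.moments(m&z,True); print("lid before",mm["m10"]/mm["m00"],mm["m01"]/mm["m00"],mm["m00"])
```

```text
[599.26408574 150.20177013  84.21144396] [np.float64(598.9748198407856), np.float64(150.40084065583474), 84] w 21.441072573702666 [ 0.7 -2.4  2.5]
42.9167
w pred [338.14088727  53.84501396] obs [335.83625731  54.12280702] [327  45  22  20 171]
r 95.98128445751692 q 1.3220088521149618
green []
s pred [391.2735552  213.75520268] obs [391.15343915 222.5978836 ] [386 212  12  22 189]
green [[381 235  16  13  56]]
lid centroid 321.89753195240195 147.87483472895548 pred [318.77185716 148.62619825] area 4538.0
lid before 322.3984851672628 147.5106248685041 4753.0
```

```bash
python3 -c "
from bench import robot
print(robot.current_t(),robot.hand_in())"
```

```text
the job is handed in; nothing more can be done
42.9167 None
```

I handed the job in at 42.9 s with the lid seated home, rim down, and the collar measured at about 1.32–1.34 rad (target 1.344), knob released and the arm clear; the first try at the knob slipped and needed a second grip, and I did not re-measure the three loose fittings.

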